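# Trial-fit a taper-shank mixer arbor and drive it out again

### The arm

A 6-joint arm with a two-finger parallel gripper is mounted at the origin on a cart in front of the work surface, level with it; the furniture and walls round the work are solid. World frame = base frame: x ahead of the robot, y to its left, z up, the work surface at z = 0. Lengths are in m, angles in rad, forces in N, time in s.
With the tool pointing down it reaches from about 0.4 to 0.925 m from the base axis. Payload 12.5 kg.
Tool frame: the origin (TCP) lies midway between the tips of the shut fingers; the grasp point (between the pads) lies 19 mm behind it (arm.grip_depth is the distance from the TCP to the grasp point, in m); z points along the fingers, y is the line along which they close (so a half turn about z gives the same grasp; the last joint's range is limited). The gripper opens to 95 mm and grips with 3 to 60 N. Pads are 20 mm wide; open, the fingers measure 119 mm over their backs; the gripper's body (75 mm by 180 mm) begins 59 mm behind the grasp point.
Start: joints at [-1.439, 0.491, 1.559, -0, 1.092, -0.106], TCP at [0.147, -0.607, 0.176] pointing down, gripper open.
Joint ranges: [-3.1, 3.1], [-0.84, 2.19], [0.05, 2.79], [-1.13, 4.28], [0.06, 2.93], [-2.69, 2.69]. Speed limits (rad/s): [2.22, 2.22, 2.79, 3.14, 3.14, 3.14].

### API

Orientations are given as a rotation vector (axis times angle).
In Python, from cell import arm, cams gives the robot as it stands.
- The arm moves only by the tool send_rows, never from a script. Its argument "moves" is a list of rows, each a list of 3 entries, a list of its own where there are three numbers: the finger opening in mm, from 0 to 95.1, then the shift along the tool's x, y, z in mm, then the turn about the tool's z in degrees. A call has exactly 5 rows; each row is the pose to reach, as a shift and turn from the pose commanded when the call began, along the tool's axes at that moment; what a row does not reach only later rows make up. A row lasts 1/10 s, in which the tool goes at most 50 mm and 8.59 degrees, less where a joint would pass 70% of its speed; a pose out of reach is approached as far as the arm can. A call with a gripper value outside its range is refused whole. The fingers move at their own pace and stop on an object; the grip force is fixed at half the most. Time passes only in rows, so rows that repeat a pose let the fingers close, or fill a call up. It gives the time, the measured TCP pose, the force, the opening and the grip force at its end, in the units of the state.
- arm.get_state(): the state, without advancing time (a new reading comes with each control period).
- cams.capture(name): name is "scene" or "top" or "wrist"; returns a dict with "color" (400x640x3 uint8, red, green, blue), "mtx" (3x3 intrinsics, pixels), "R" (3x3) and "t" (3): a world point X has camera coordinates R X + t; the wrist camera has in their place "T_tool_cam" (4x4, takes a point from camera to tool coordinates, whose origin is the TCP and whose axes are the flange's). Camera axes: x right, y down, z forward; pixel columns grow to the right and rows downward; lengths in m; the calibration is good to about 2 mm. A picture is of the moment at which its call begins: read the wrist's pose just before it. There is no depth.
- arm.job_done(): hands the job in; it is judged then, once.
The state is a dict: "clock": time; "joint_positions": joint angles; "dq": joint speeds; "joint_torque": joint torques, N m; "ee_pos": TCP position; "eef_rot": TCP orientation; "contact_force": force on the tool from outside, world axes, zero at the start; "moment": the same for the moment, N m; "opening": opening from 0.0 (shut) to 1.0 (fully open); "grip_force": force on a finger pad.
Only numpy, scipy, OpenCV 4.12 (cv2) and the standard library are available. Lean on these libraries where they do the work, as an engineer would, in place of code of your own. Each camera call takes 0.05 s, during which the arm holds its last target. There are 200 camera calls.

### The job

Trial-fit the mixer arbor standing loosely in the fitting block: turn it while pressing down until its tang finds the slot and it clicks fully home, flange down on the block, and let go. Then, not touching the arbor again, free it with the block's own wedge: push the wedge's upright plate steadily, without slamming, all the way in so that it lifts the arbor out of its catch. Leave the arbor standing upright on the wedge in its socket, never drawn out, and the vial, beaker and dropper bottle where they are.

Things in the scene. Friction and masses are not known exactly. Their poses are not given: they have to be found in the camera images.
- block: Fixed aluminium fitting block, 76x76 mm, top 96 mm above the worktop, on a dark steel base (90 mm wide, 12 mm thick). Origin on the socket's axis at worktop height, z up; differs in place and yaw from start to start. A rail 44 mm wide, 12 mm high runs from it toward its -y, to 205 mm from the socket's axis, and carries the wedge.
- socket_mouth (a point): Centre of the tapered socket's mouth, in the block's top face, 96 mm up; axes as the block's (z is the socket's axis, y the way the wedge is pushed in). Shank's radial play in the socket is 1 to 2 mm.
- cross_slot (a point): Point on the socket's axis at the top of the cross slot, 33 mm up; axes as the block's. The slot is 11 mm wide, runs right through the block along y, from 12 to 33 mm height; inside the socket a ledge lies at 33 mm on either side of it.
- arbor_grip (a point): Centre of the flat steel grip at the top of the arbor: a plate 14 mm thick (along this point's x), 36 mm wide (y), 42 mm high (z), with a threaded stub 10 mm across and 10 mm long on top. This point is 39 mm above the socket's mouth at the start and 27 mm above it when the arbor is fully home.
- arbor_flange (a point): Centre of the underside of the arbor's round flange (48 mm across, 6 mm thick), 27 mm below arbor_grip. 12 mm above the socket's mouth at the start; lies on the block's top when home. Going down takes about 8 to 16 N of push past a click about half-way (two spring plungers in the block), which then hold the arbor down with much the same force.
- arbor: The loose arbor (about 350 g); origin 102 mm below arbor_grip, under its flat tang: 16 mm wide (y), 8 mm thick (x), parallel to the grip plate. At the start the tang lies on the ledges, turned 0.6 to 1.3 rad anticlockwise from above off the slot; when its y is within about 0.1 rad of the block's y it can go down 12 mm into the slot.
- wedge (a joint): How far the wedge is pushed in (m) along the block's +y: 0 to 0.088 (stop); starts at 0 to 0.015. Stays where left (friction about 3 N). It meets a seated arbor's tang at about 0.036 and lifts it by its slope, with about 10 to 20 N of push; from about 0.075 on its flat top carries the arbor 11 mm above home, leaning up to 0.1 rad in its play.
- wedge_plate (a point): Centre of the outer (-y) face of the wedge's upright push plate, 40 mm above the worktop. The face is 32 mm wide, reaches from 13 to 63 mm height and looks along the block's -y. It is 180 mm from the socket's axis at wedge = 0 and 92 mm at the stop.
- beaker_small: Bystander: empty small clear beaker, 62 mm across, 56 mm high, origin under its centre.
- vial: Bystander: white screw-cap vial, 27 mm across, 58 mm high, origin under its centre.
- dropper_bottle: Bystander: clear dropper bottle with black bulb, 33 mm across, 100 mm high, origin under its centre.
Things that resemble listed ones, but are neither listed nor needed, are in the scene too. What is shaped like the arbor but purple or turquoise is not meant.

How it is judged:
By the outcome, as a careful person would: the job done as asked, in the order asked, and still so for the second after the job is handed in, with the robot touching nothing.
It also fails if it takes over 48 s, if anything falls off the work surface, if the arm or the gripper's body presses on something with over 40 N, if the wrist force passes 120 N, or if a joint passes its speed limit or range.

## Working session

There is one attempt and no reset: what is moved stays moved. The work goes in short steps, Python scripts to look and compute and a tool call to move; the robot and the scene stay as the last step left them, time stands still between calls to the robot, and variables do not carry over. Pictures are saved under pics/ and viewed, at most 10 in all, crops included, and the job is handed in when it is done.

Besides the shell and the picture viewer there is one more tool, called after ">>>" in YAML: its name, and indented under it one key for each argument. send_rows: Moves the arm, as the interface text tells. Its arguments: {"type":"object","properties":{"moves":{"type":"array"}},"required":["moves"]}

```bash
mkdir -p pics; ls; python3 - <<'E'
from cell import arm,cams
import cv2,pickle
s=arm.get_state();print(s)
d={}
for n in("scene","top"):
    c=cams.capture(n);d[n]=c;cv2.imwrite(f"pics/{n}0.png",c["color"][...,::-1])
    print(n,c["mtx"],c["R"],c["t"])
pickle.dump(d,open("c0.pkl","wb"))
E
```

```text
pics
{'clock': 0.0, 'joint_positions': array([-1.43857706e+00,  4.91530591e-01,  1.55945612e+00, -2.14219360e-05,
        1.09167473e+00, -1.05581268e-01]), 'dq': array([-1.33574189e-03, -5.71444324e-04,  1.90710395e-03, -1.68201035e-03,
        1.57495213e-03, -1.71863376e-05]), 'joint_torque': array([-3.92396003e-03, -6.12647438e+01, -2.58180696e+01,  6.90919929e-02,
        4.82215849e-02, -8.67824519e-05]), 'ee_pos': array([ 0.14721873, -0.60712303,  0.17547746]), 'eef_rot': array([-3.11834929e+00, -3.72545368e-01,  5.21918238e-05]), 'contact_force': array([-0.41794561, -0.92286587, -0.40901261]), 'moment': array([0.04197331, 0.0330467 , 0.00912612]), 'grip_force': 0.0, 'opening': 0.9977364678659902}
scene [[432.1614326    0.         318.35107157]
 [  0.         432.1614326  198.56538868]
 [  0.           0.           1.        ]] [[-0.88922066 -0.45737647  0.00966337]
 [-0.2311465   0.4309606  -0.87226387]
 [ 0.39478844 -0.77786871 -0.48894004]] [0.51111445 0.23499007 1.19232523]
top [[422.31548742   0.         314.63436699]
 [  0.         422.31548742 199.47398764]
 [  0.           0.           1.        ]] [[ 0.01427451 -0.99986944 -0.00757287]
 [-0.98509974 -0.01276466 -0.17150964]
 [ 0.17139059  0.00990824 -0.98515333]] [-0.00756536  0.56139745  1.13892416]
```

View pics/scene0.png

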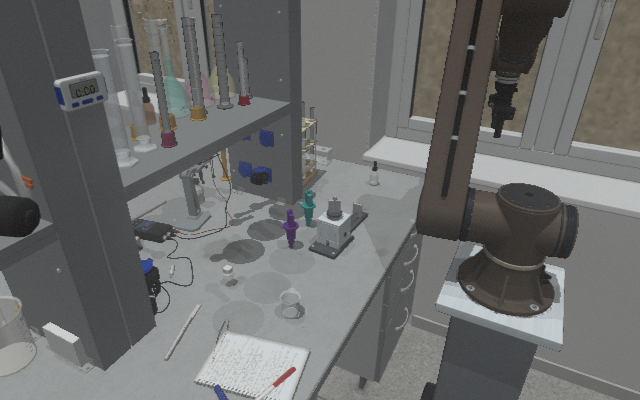

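View pics/top0.png

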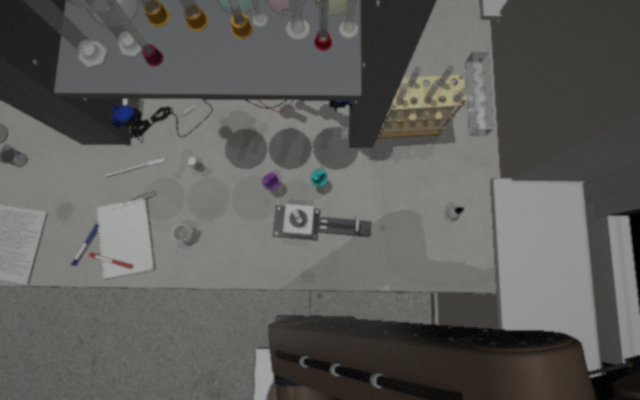

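Three things are arbor-shaped in the top view: purple (271,181), turquoise (319,178) and bare steel (299,218), which stands in the aluminium block with the rail running right to (370,228). The steel one fits the description because it is neither purple nor turquoise and sits in the block. I'll confirm it in an enlarged crop. The beaker is at (184,234), the vial at (195,162) and the dropper at (455,212).

```bash
cat > h.py <<'E'
import numpy as np,cv2,pickle
def ray(c,uv,z):
    """world point at height z seen at pixel uv"""
    d=c["R"].T@np.linalg.solve(c["mtx"],[uv[0],uv[1],1.]);o=-c["R"].T@c["t"]
    return o+d*(z-o[2])/d[2]
def proj(c,X):
    p=c["mtx"]@(c["R"]@np.asarray(X,float)+c["t"]);return p[:2]/p[2]
E
python3 - <<'E'
from h import *
d=pickle.load(open("c0.pkl","rb"))
a=d["top"]["color"][190:250,265:380,::-1];b=d["scene"]["color"][185:260,300:375,::-1]
a=cv2.resize(a,None,fx=6.8,fy=6.8,interpolation=cv2.INTER_CUBIC)[:,:790]
cv2.imwrite("pics/ctop.png",np.clip(a*1.6,0,255))
cv2.imwrite("pics/cscene.png",cv2.resize(b,None,fx=8,fy=8,interpolation=cv2.INTER_CUBIC))
g=cv2.cvtColor(d["top"]["color"],cv2.COLOR_RGB2GRAY)
# dark base+rail mask and bright block top
m=(g<80).astype(np.uint8);m[:195]=0;m[245:]=0;m[:,:265]=0;m[:,380:]=0
for M,n,z in((m,"dark",.012),(((g>150)*1).astype(np.uint8),"bright",.096)):
    M[:195]=0;M[245:]=0;M[:,:265]=0;M[:,380:]=0
    cs,_=cv2.findContours(M,cv2.RETR_EXTERNAL,cv2.CHAIN_APPROX_NONE)
    for k in cs:
        if cv2.contourArea(k)>40:
            r=cv2.minAreaRect(k);print(n,cv2.contourArea(k),r)
            print(np.array([ray(d["top"],p,z)[:2] for p in cv2.boxPoints(r)]).round(4).tolist())
E
```

```text
dark 792.5 ((326.5, 226.0), (26.0, 87.0), 90.0)
[[0.527, 0.0911], [0.5303, -0.1596], [0.4555, -0.159], [0.4521, 0.0891]]
dark 48.5 ((298.84271240234375, 219.3483428955078), (12.931974411010742, 13.355973243713379), 57.9946174621582)
[[0.5145, 0.0713], [0.5355, 0.0391], [0.5039, 0.0188], [0.4831, 0.0509]]
bright 646.0 ((298.0103759765625, 218.37588500976562), (26.325420379638672, 26.49151039123535), 4.763641834259033)
[[0.4682, 0.0806], [0.5396, 0.0766], [0.5345, 0.0058], [0.4634, 0.0106]][ WARN:0@0.033] global loadsave.cpp:1063 imwrite_ Unsupported depth image for selected encoder is fallbacked to CV_8U.
```

View pics/ctop.png

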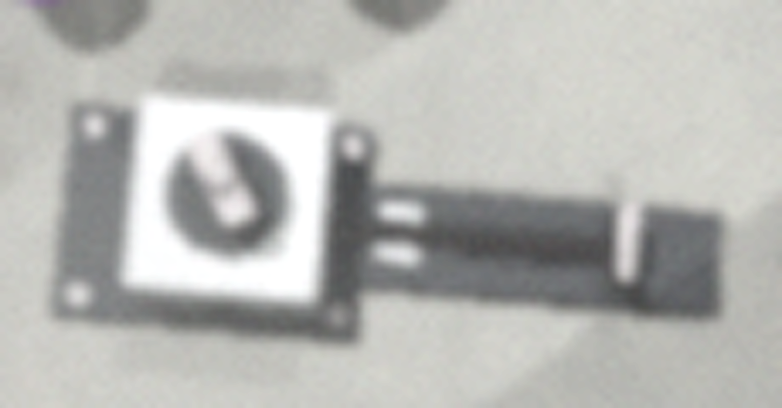

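View pics/cscene.png

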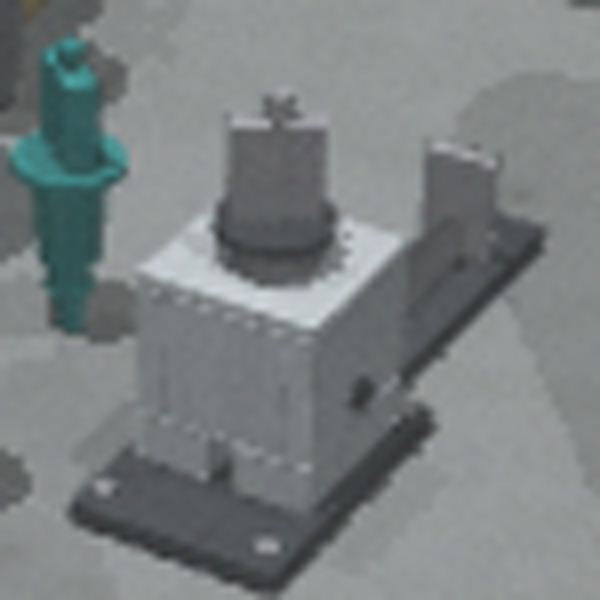

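The crops confirm it: the steel arbor stands in the block, flange raised, with the wedge plate at about (357,226) in the full top image. The block centre is at about (0.501, 0.043) and its yaw is about -0.066. I'll bring the wrist camera over it.

>>> send_rows:
  moves:
    - [95, [35, -26, -20], 0]
    - [95, [70, -52, -40], 0]
    - [95, [105, -79, -60], 0]
    - [95, [140, -105, -80], 0]
    - [95, [175, -132, -96], 0]

```text
clock: 0.6
ee_pos: [0.2871, -0.4365, 0.2729]
eef_rot: [3.119, 0.372, 0.0]
contact_force: [0.9, -0.6, 0.2]
opening: 1.002
grip_force: 0.0
```

>>> send_rows:
  moves:
    - [95, [32, -31, -16], 0]
    - [95, [64, -62, -32], 0]
    - [95, [96, -93, -48], 0]
    - [95, [128, -124, -64], 0]
    - [95, [143, -155, -79], 0]

```text
clock: 1.1
ee_pos: [0.3899, -0.2516, 0.3514]
eef_rot: [-3.119, -0.374, -0.0]
contact_force: [-0.2, 0.2, 0.3]
opening: 0.999
grip_force: 0.0
```

```bash
python3 - <<'E'
from cell import arm,cams
import numpy as np
s=arm.get_state();print(s["ee_pos"],s["eef_rot"],s["joint_positions"],s["contact_force"],s["clock"])
c=cams.capture("wrist");print(c["T_tool_cam"],c["mtx"])
E
```

```text
[ 0.38985861 -0.25163883  0.35143796] [-3.11890851e+00 -3.74245786e-01 -7.82541297e-05] [-7.15846781e-01  1.08193814e-01  1.64810326e+00  2.49921613e-04
  1.38549278e+00  6.16060311e-01] [-0.17304328  0.23071109  0.34629682] 1.1
[[ 1.52726643e-04 -9.62906188e-01 -2.69836338e-01  7.60084438e-02]
 [ 9.99999987e-01  1.30822767e-04  9.91585850e-05  4.99332054e-04]
 [-6.01796789e-05 -2.69836349e-01  9.62906195e-01 -2.08548574e-01]
 [ 0.00000000e+00  0.00000000e+00  0.00000000e+00  1.00000000e+00]] [[283.8113689    0.         321.51294368]
 [  0.         283.8113689  196.62495663]
 [  0.           0.           1.        ]]
```

>>> send_rows:
  moves:
    - [95, [24, -40, 11], 0]
    - [95, [48, -80, 22], 0]
    - [95, [72, -121, 32], 0]
    - [95, [96, -161, 43], 0]
    - [95, [120, -202, 54], 0]

```text
clock: 1.65
ee_pos: [0.4578, -0.0272, 0.2966]
eef_rot: [3.119, 0.372, 0.0]
contact_force: [1.5, -0.3, 1.1]
opening: 1.001
grip_force: 0.0
```

>>> send_rows:
  moves:
    - [95, [20, -34, 9], 0]
    - [95, [36, -61, 16], 0]
    - [95, [36, -61, 16], 0]
    - [95, [36, -61, 16], 0]
    - [95, [36, -61, 16], 0]

```text
clock: 2.15
ee_pos: [0.4782, 0.038, 0.2811]
eef_rot: [3.119, 0.372, 0.0]
contact_force: [-0.1, -1.0, 0.7]
opening: 0.999
grip_force: 0.0
```

```bash
cat >> h.py <<'E'
from scipy.spatial.transform import Rotation as Ro
def wrist():
    from cell import arm,cams
    s=arm.get_state();c=cams.capture("wrist")
    T=np.eye(4);T[:3,:3]=Ro.from_rotvec(s["eef_rot"]).as_matrix();T[:3,3]=s["ee_pos"]
    W=np.linalg.inv(T@c["T_tool_cam"]);c["R"]=W[:3,:3];c["t"]=W[:3,3];c["s"]=s
    return c
E
python3 - <<'E'
from h import *
c=wrist();pickle.dump(c,open("w1.pkl","wb"));print(c["s"]["ee_pos"],c["s"]["eef_rot"])
cv2.imwrite("pics/w1.png",c["color"][...,::-1]);print(proj(c,[.501,.043,.156]))
E
```

```text
[0.47822436 0.03804328 0.28114824] [3.11921824e+00 3.71744865e-01 8.17884761e-05]
[321.48693994 163.39222289]
```

View pics/w1.png

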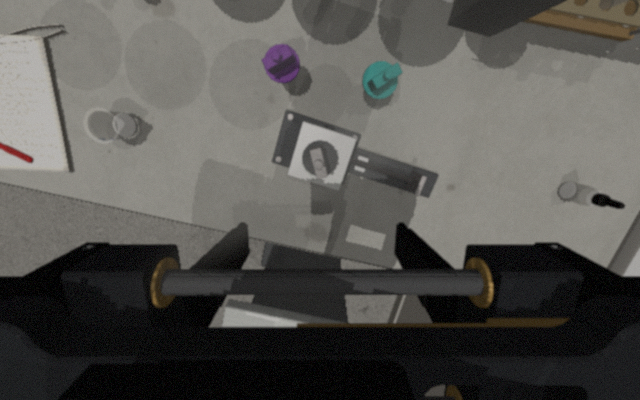

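Wrist view: block top at about (322,155), arbor flange and plate at about (319,160), wedge plate at (421,186), purple decoy at (281,63), turquoise decoy at (381,80). I'll zoom in for the plate's direction.

```bash
python3 - <<'E'
from h import *
c=pickle.load(open("w1.pkl","rb"));t=pickle.load(open("c0.pkl","rb"))["top"]
a=c["color"][105:205,265:445,::-1]
a=np.clip(cv2.resize(a,None,fx=4.4,fy=4.4,interpolation=cv2.INTER_CUBIC)*1.5,0,255).astype(np.uint8)
cv2.imwrite("pics/cw1.png",a)
for n,k,(u0,u1,v0,v1) in(("w",c,(265,445,105,205)),("t",t,(265,380,190,245))):
    g=cv2.cvtColor(k["color"],cv2.COLOR_RGB2GRAY)[v0:v1,u0:u1];
    for th in(110,130,150):
        cs,h=cv2.findContours((g>th).astype(np.uint8),cv2.RETR_CCOMP,cv2.CHAIN_APPROX_NONE)
        for q in cs:
            A=cv2.contourArea(q)
            if 30<A<3000:
                r=cv2.minAreaRect(q);print(n,th,A,[round(r[0][0]+u0,1),round(r[0][1]+v0,1)],np.round(r[1],1),round(r[2],1))
E
```

```text
w 110 37.0 [359.1, 168.7] [10.8  4.4] 18.4
w 110 34.0 [362.8, 158.6] [10.8  4.4] 18.4
w 110 784.5 [320.0, 157.5] [36. 35.] 0.0
w 130 52.0 [316.0, 154.4] [9.5 8.5] 76.0
w 130 1662.0 [321.3, 156.0] [55.8 55.8] 16.8
w 130 632.0 [271.8, 139.3] [22.1 75.8] 15.0
w 150 1458.5 [320.4, 156.1] [54.7 54.4] 18.4
t 110 215.0 [298.3, 218.8] [18.4 17.7] 45.0
t 110 1781.5 [322.7, 225.1] [101.6  35. ] 4.8
t 110 74.0 [297.5, 201.2] [19.1  5.6] 4.4
t 130 738.5 [298.4, 218.4] [29.1 28.5] 4.6
t 130 286.0 [298.5, 219.0] [20.5 19.1] 45.0
t 130 667.5 [359.5, 205.0] [30. 39.] 90.0
t 130 32.5 [364.3, 210.8] [5.7 9.2] 45.0
t 150 646.0 [298.0, 218.4] [26.3 26.5] 4.8
t 150 359.0 [298.0, 218.5] [22. 21.] 0.0
```

View pics/cw1.png

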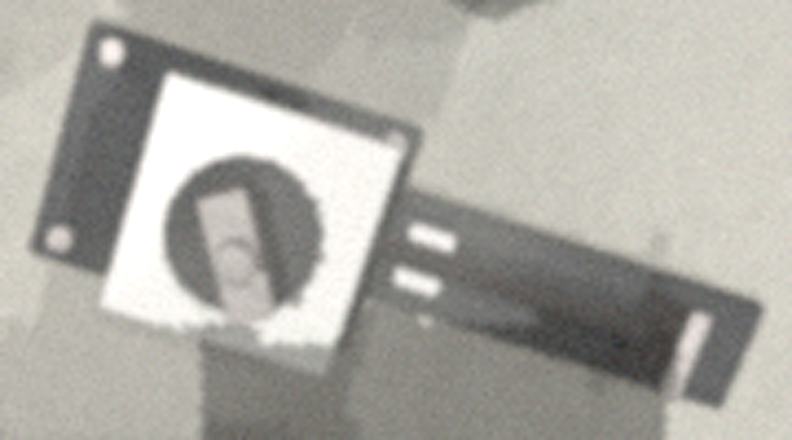

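Wrist crop: plate-top corners at about (195,198), (247,188), (275,315), (225,322) in crop pixels. Block-top corners are at (168,72), (398,148), (103,305). Wedge-plate top runs from (705,315) to (680,395).

```bash
python3 - <<'E'
from h import *
c=pickle.load(open("w1.pkl","rb"))
f=lambda p,z: ray(c,(p[0]/4.4+265-.4,p[1]/4.4+105-.4),z)[:2]
P=[f(p,.156) for p in((195,198),(247,188),(275,315),(225,322))]
B=[f(p,.096) for p in((168,72),(398,148),(103,305))]
ang=lambda v:np.degrees(np.arctan2(v[1],v[0]))
print("plate c",np.mean(P,0),"len",np.linalg.norm(P[0]-P[3]),np.linalg.norm(P[1]-P[2]),"thk",np.linalg.norm(P[0]-P[1]),np.linalg.norm(P[2]-P[3]),"ang",ang(P[0]-P[3]),ang(P[1]-P[2]),ang(P[0]-P[1]))
print("block c",(B[1]+B[2])/2,"sides",np.linalg.norm(B[0]-B[1]),np.linalg.norm(B[0]-B[2]),"y ang",ang(B[0]-B[1]),ang(B[0]-B[2])+90)
print("stub",f((238,258),.166))
W=[f(p,.063) for p in((705,315),(680,395))];print("wedge plate",W,np.linalg.norm(W[0]-W[1]),ang(W[0]-W[1])+90, np.mean(W,0)-(B[1]+B[2])/2)
E
```

```text
plate c [0.50062138 0.04695052] len 0.03441685173188357 0.03504541127189941 thk 0.014039888461989078 0.013749563202847568 ang 26.652151858626578 26.11210204224397 114.3806251125826
block c [0.50112091 0.04375545] sides 0.07435796451787316 0.07540915568554919 y ang 85.79725701917786 86.56172159479112
stub [0.5019553  0.04653257]
wedge plate [array([ 0.50477366, -0.11885956]), array([ 0.47532836, -0.11978911])] 0.029459972015527948 91.80815198265405 [-0.0110699  -0.16307979]
```

Block y lies along 86.2° and the plate along 26°, so turning the arbor 60° anticlockwise is the shortest way into the slot. That disagrees with the stated sense of offset, but three views agree. The sizes check out (35x14 and 75 mm). I'll go and grasp it.

>>> send_rows:
  moves:
    - [95, [12, -1, 20], -7]
    - [95, [24, -3, 45], -12.5]
    - [95, [24, -3, 80], -12.5]
    - [95, [24, -3, 110], -12.5]
    - [95, [24, -3, 130], -12.5]

```text
clock: 2.7
ee_pos: [0.5003, 0.0462, 0.1494]
eef_rot: [-3.061, -0.707, 0.002]
contact_force: [0.3, 0.6, -0.6]
opening: 0.997
grip_force: 0.0
```

```bash
python3 - <<'E'
from h import *
c=wrist();pickle.dump(c,open("w2.pkl","wb"));s=c["s"];R=Ro.from_rotvec(s["eef_rot"]).as_matrix()
print(s["ee_pos"],s["contact_force"],np.degrees(np.arctan2(R[1,0],R[0,0])))
a=c["color"][100:300,200:440,::-1];cv2.imwrite("pics/w2.png",np.clip(cv2.resize(a,None,fx=3,fy=3,interpolation=cv2.INTER_CUBIC)*1.4,0,255).astype(np.uint8))
E
```

```text
[0.50030506 0.04622074 0.14941769] [ 0.31308046  0.61364354 -0.58521492] 26.02935445403941
```

View pics/w2.png

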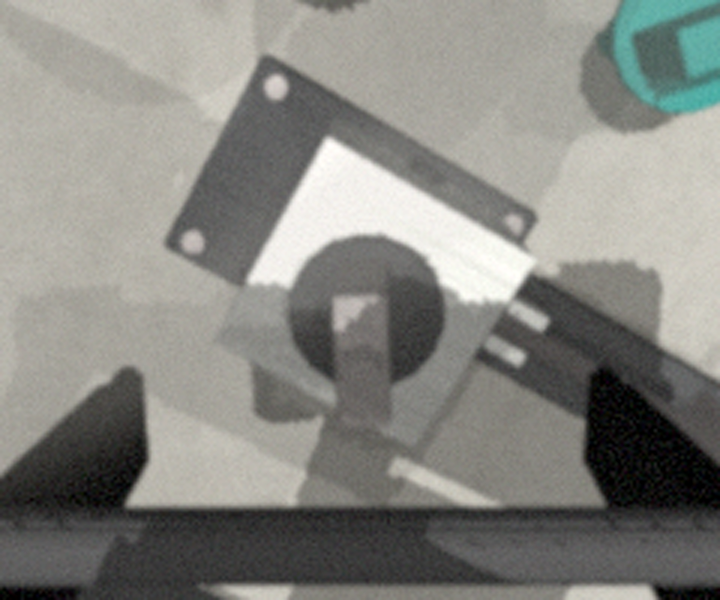

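The plate is vertical in the crop and centred at column ~362, between the fingers. I'll descend and close.

>>> send_rows:
  moves:
    - [95, [0, 0, 15], 0]
    - [95, [0, 0, 28], 0]
    - [40, [0, 0, 28], 0]
    - [10, [0, 0, 28], 0]
    - [5, [0, 0, 28], 0]

```text
clock: 3.25
ee_pos: [0.5015, 0.047, 0.1241]
eef_rot: [3.06, 0.709, 0.002]
contact_force: [-0.3, 0.2, 0.9]
opening: 0.799
grip_force: 0.0
```

>>> send_rows:
  moves:
    - [5, [0, 0, 0], 0]
    - [5, [0, 0, 0], 0]
    - [5, [0, 0, 0], 0]
    - [5, [0, 0, 0], 0]
    - [5, [0, 0, 0], 0]

```text
clock: 3.75
ee_pos: [0.501, 0.0473, 0.123]
eef_rot: [3.06, 0.71, -0.0]
contact_force: [0.1, 0.0, 0.3]
opening: 0.38
grip_force: 0.0
```

>>> send_rows:
  moves:
    - [5, [0, 0, 0], 0]
    - [5, [0, 0, 0], 0]
    - [5, [0, 0, 0], 0]
    - [5, [0, 0, 0], 0]
    - [5, [0, 0, 0], 0]

```text
clock: 4.25
ee_pos: [0.501, 0.0473, 0.123]
eef_rot: [3.06, 0.71, 0.0]
contact_force: [0.1, -0.1, -1.3]
opening: 0.083
grip_force: 30.0
```

>>> send_rows:
  moves:
    - [5, [0, 0, 1], 0]
    - [5, [0, 0, 2], -8]
    - [5, [0, 0, 2], -16]
    - [5, [0, 0, 2], -24]
    - [5, [0, 0, 2], -32]

```text
clock: 4.75
ee_pos: [0.5019, 0.0473, 0.1221]
eef_rot: [2.74, 1.533, 0.004]
contact_force: [-0.6, 0.6, 10.3]
opening: 0.083
grip_force: 30.0
```

>>> send_rows:
  moves:
    - [5, [0, 0, 0], -6]
    - [5, [0, 0, 0], -12]
    - [5, [0, 0, 0], -18]
    - [5, [0, 0, 0], -22]
    - [5, [0, 0, 0], -24]

```text
clock: 5.25
ee_pos: [0.5006, 0.0473, 0.1207]
eef_rot: [-2.365, -2.067, 0.001]
contact_force: [-1.3, -0.2, -3.8]
opening: 0.081
grip_force: 30.0
```

```bash
python3 - <<'E'
from h import *
c=wrist();pickle.dump(c,open("w3.pkl","wb"));s=c["s"];R=Ro.from_rotvec(s["eef_rot"]).as_matrix()
print(s["ee_pos"],s["contact_force"],s["moment"],np.degrees(np.arctan2(R[1,0],R[0,0])))
a=c["color"][100:300,200:440,::-1];cv2.imwrite("pics/w3.png",np.clip(cv2.resize(a,None,fx=3,fy=3,interpolation=cv2.INTER_CUBIC)*1.4,0,255).astype(np.uint8))
E
```

```text
[0.50058513 0.04734283 0.1207137 ] [-1.34289322 -0.19232039 -3.8233443 ] [-0.02217386  0.02248517 -0.02681428] 82.28100323422687
```

View pics/w3.png

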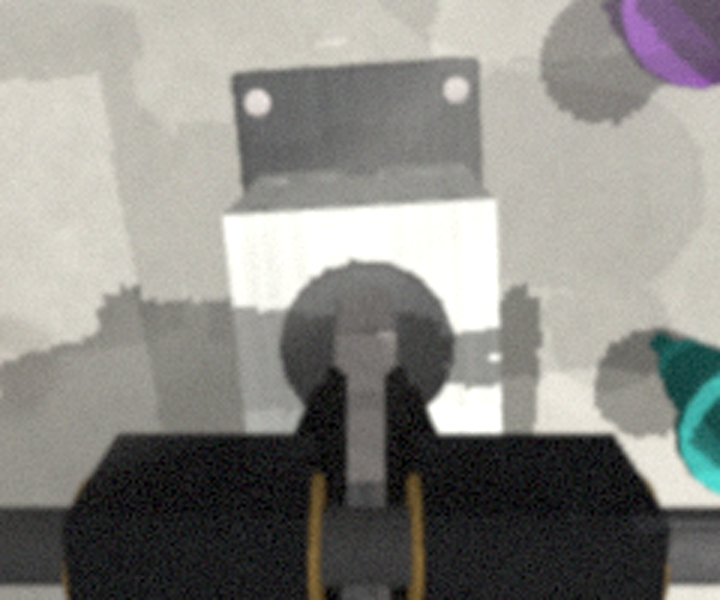

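The plate is in the fingers and turned, about 4° short of the block's line. The downward force has dropped, so the tang is finding the slot. I'll turn the last 4° and press.

>>> send_rows:
  moves:
    - [5, [0, 0, 1], -4]
    - [5, [0, 0, 3], -4]
    - [5, [0, 0, 5], -4]
    - [5, [0, 0, 7], -4]
    - [5, [0, 0, 9], -4]

```text
clock: 5.8
ee_pos: [0.5008, 0.0473, 0.1116]
eef_rot: [-2.296, -2.144, 0.001]
contact_force: [-1.0, -1.0, 1.5]
opening: 0.082
grip_force: 30.0
```

>>> send_rows:
  moves:
    - [5, [0, 0, 1], 0]
    - [5, [0, 0, 2], 0]
    - [5, [0, 0, 3], 0]
    - [5, [0, 0, 3], 0]
    - [5, [0, 0, 3], 0]

```text
clock: 6.3
ee_pos: [0.5017, 0.0465, 0.1109]
eef_rot: [2.293, 2.143, 0.002]
contact_force: [-6.8, -6.8, 22.5]
opening: 0.083
grip_force: 30.1
```

It has bottomed out: 22 N, 12 mm down. I'll relieve the press and let go.

>>> send_rows:
  moves:
    - [5, [0, 0, -2], 0]
    - [45, [0, 0, -2], 0]
    - [45, [0, 0, -2], 0]
    - [45, [0, 0, -2], 0]
    - [45, [0, 0, -2], 0]

```text
clock: 6.8
ee_pos: [0.501, 0.0474, 0.1108]
eef_rot: [-2.295, -2.145, 0.0]
contact_force: [0.5, -0.7, 1.0]
opening: 0.361
grip_force: 0.0
```

>>> send_rows:
  moves:
    - [45, [0, 0, 0], 0]
    - [45, [0, 0, -10], 0]
    - [45, [0, 0, -30], 0]
    - [45, [0, 0, -60], 0]
    - [45, [0, 0, -90], 0]

```text
clock: 7.3
ee_pos: [0.5008, 0.0473, 0.2026]
eef_rot: [-2.295, -2.145, 0.0]
contact_force: [-0.4, -0.7, -0.3]
opening: 0.472
grip_force: 0.0
```

>>> send_rows:
  moves:
    - [5, [-40, 0, 0], 0]
    - [5, [-85, 0, 0], 0]
    - [5, [-130, 0, 0], 0]
    - [5, [-170, 0, 0], 0]
    - [5, [-198, 0, 0], 0]

```text
clock: 7.8
ee_pos: [0.4873, -0.1525, 0.2018]
eef_rot: [2.296, 2.143, 0.0]
contact_force: [0.2, 0.1, 0.3]
opening: 0.107
grip_force: 0.0
```

```bash
python3 - <<'E'
from h import *
c=wrist();pickle.dump(c,open("w4.pkl","wb"));s=c["s"];R=Ro.from_rotvec(s["eef_rot"]).as_matrix()
print(s["ee_pos"],s["contact_force"],np.degrees(np.arctan2(R[1,0],R[0,0])))
print("expected px: axis@.096",proj(c,[.501,.045,.096]),"grip top@.144",proj(c,[.501,.045,.144]),"plate165@.063",proj(c,[.490,-.12,.063]),"rail end",proj(c,[.4874,-.16,.012]))
a=c["color"][0:300,160:480,::-1];cv2.imwrite("pics/w4.png",np.clip(cv2.resize(a,None,fx=2,fy=2,interpolation=cv2.INTER_CUBIC)*1.4,0,255).astype(np.uint8))
E
```

```text
[ 0.48727144 -0.15254057  0.20184323] [0.24434645 0.11612721 0.30682952] 86.05503337680277
expected px: axis@.096 [321.41472049 -16.87353127] grip top@.144 [321.40636749 -44.58116599] plate165@.063 [321.72014291 153.5659274 ] rail end [321.78878306 177.27969035]
```

View pics/w4.png

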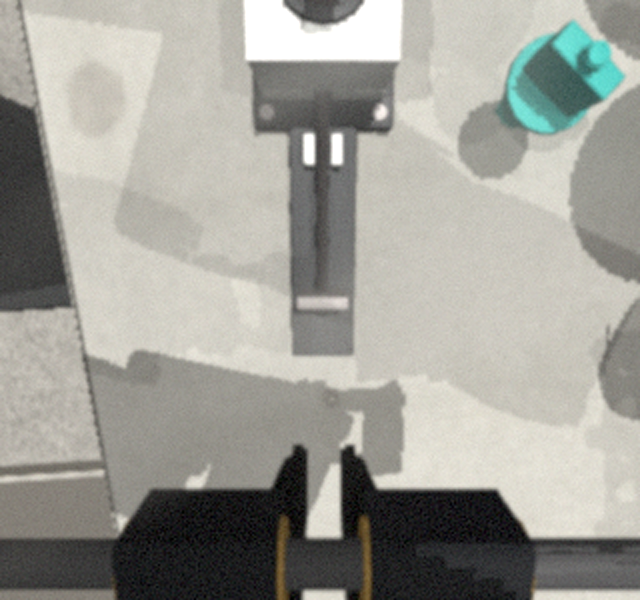

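The wedge plate is at crop (322,302), full (321,151), matching the prediction of 165 mm from the axis and centred on the tool. The fingers show at (322,460), nearly shut, and the flange edge is at the top. I'll descend and approach.

>>> send_rows:
  moves:
    - [0, [0, 0, 40], 0]
    - [0, [0, 0, 80], 0]
    - [0, [0, 0, 120], 0]
    - [0, [0, 0, 150], 0]
    - [0, [0, 0, 166], 0]

```text
clock: 8.35
ee_pos: [0.4869, -0.1499, 0.0333]
eef_rot: [-2.294, -2.143, 0.002]
contact_force: [0.3, 0.5, 0.3]
opening: 0.009
grip_force: 0.0
```

>>> send_rows:
  moves:
    - [0, [3, 0, 0], 0]
    - [0, [6, 0, 0], 0]
    - [0, [9, 0, 0], 0]
    - [0, [12, 0, 0], 0]
    - [0, [15, 0, 0], 0]

```text
clock: 8.85
ee_pos: [0.489, -0.1351, 0.0358]
eef_rot: [2.294, 2.144, 0.001]
contact_force: [0.2, -0.2, -0.3]
opening: 0.003
grip_force: 0.0
```

>>> send_rows:
  moves:
    - [0, [2, 0, 0], 0]
    - [0, [4, 0, 0], 0]
    - [0, [6, 0, 0], 0]
    - [0, [8, 0, 0], 0]
    - [0, [10, 0, 0], 0]

```text
clock: 9.35
ee_pos: [0.4893, -0.1252, 0.035]
eef_rot: [-2.295, -2.145, 0.0]
contact_force: [0.7, -0.3, 0.2]
opening: 0.004
grip_force: 0.0
```

>>> send_rows:
  moves:
    - [0, [2, 0, 0], 0]
    - [0, [4, 0, 0], 0]
    - [0, [6, 0, 0], 0]
    - [0, [8, 0, 0], 0]
    - [0, [10, 0, 0], 0]

```text
clock: 9.85
ee_pos: [0.49, -0.1152, 0.035]
eef_rot: [2.295, 2.145, -0.0]
contact_force: [0.6, 0.1, -0.0]
opening: 0.004
grip_force: 0.0
```

>>> send_rows:
  moves:
    - [0, [2, 0, 0], 0]
    - [0, [4, 0, 0], 0]
    - [0, [6, 0, 0], 0]
    - [0, [8, 0, 0], 0]
    - [0, [10, 0, 0], 0]

```text
clock: 10.35
ee_pos: [0.4907, -0.1052, 0.035]
eef_rot: [2.295, 2.145, -0.0]
contact_force: [-1.0, 0.6, -0.1]
opening: 0.005
grip_force: 0.0
```

No contact force yet where I expected it. I'll check with one composite view of the wrist and scene crops.

```bash
python3 - <<'E'
from h import *
from cell import cams
c=wrist();sc=cams.capture("scene");print(c["s"]["ee_pos"],c["s"]["contact_force"])
print("TCP in scene px",proj(sc,c["s"]["ee_pos"]),"wrist proj of TCP",proj(c,c["s"]["ee_pos"]))
f=lambda a,k:np.clip(cv2.resize(a[...,::-1],None,fx=k,fy=k,interpolation=cv2.INTER_CUBIC)*1.5,0,255).astype(np.uint8)
A=f(c["color"][0:300,220:420],2);B=f(sc["color"][170:270,305:405],4)
B=np.vstack([B,np.zeros((200,400,3),np.uint8)])
cv2.imwrite("pics/w5.png",np.hstack([A,B]))
E
```

```text
[ 0.49065727 -0.10519027  0.0350194 ] [-0.97079706  0.5959505  -0.1031064 ]
TCP in scene px [355.06976089 212.1782507 ] wrist proj of TCP [321.24606536 217.7011643 ]
```

View pics/w5.png

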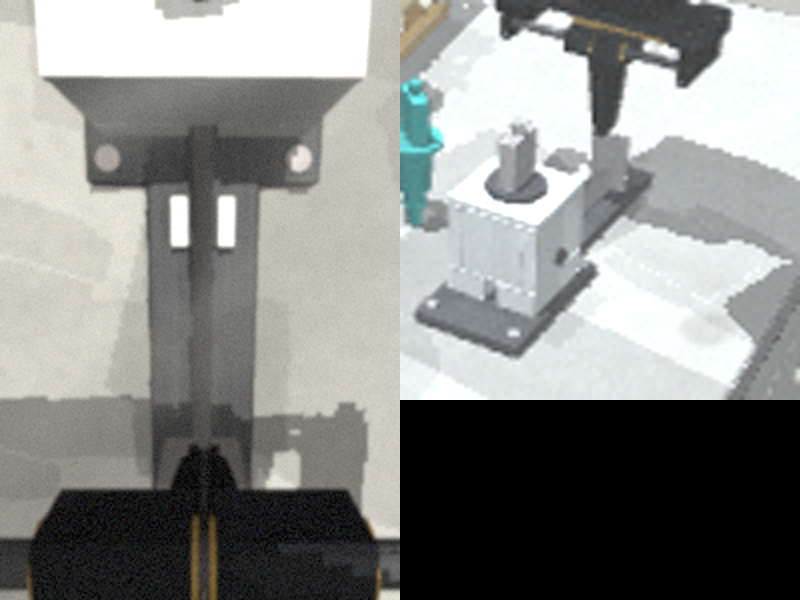

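The composite shows the arbor seated, with its flange on the block at crop (515,185). The wedge plate is at scene crop (610,165) with the shut fingers behind it. In the wrist crop the plate's top edge is at about row 438, just ahead of the fingertips.

```bash
python3 - <<'E'
from h import *
c=wrist();sc=pickle.load(open("c0.pkl","rb"))["scene"];print(c["s"]["clock"],c["s"]["contact_force"])
for r in(437,445,488):print(r,ray(c,(220+203/2,r/2),.063))
for r in(165,185,245,):print("rail/base/slots",r,ray(c,(321,r/2),.012))
e=np.array([-.0663,-.9978,0])
for d in(.180,.165,.150,.14):
    p=np.array([.501,.045,.063])+e*d;print(d,proj(sc,p),proj(c,p))
print(proj(c,np.array([.501,.045,.096])+e*.038),"block edge seen 38")
E
```

```text
10.45 [ 0.32790237  0.20904609 -0.67939736]
437 [ 0.49147706 -0.09559348  0.063     ]
445 [ 0.49128364 -0.09846511  0.063     ]
488 [ 0.49021658 -0.1143073   0.063     ]
rail/base/slots 165 [ 0.49720021 -0.00445587  0.012     ]
rail/base/slots 185 [ 0.49671485 -0.01161119  0.012     ]
rail/base/slots 245 [ 0.49520523 -0.03386623  0.012     ]
0.18 [359.3372554 201.2254944] [321.80326325 270.19712903]
0.165 [357.34874304 203.10256827] [321.78999871 251.0066085 ]
0.15 [355.32909178 205.00903597] [321.77618156 231.01658953]
0.14 [353.96499512 206.2966871 ] [321.76664583 217.22072439]
[321.6409798   34.56471671] block edge seen 38
```

>>> send_rows:
  moves:
    - [0, [1, 0, 0], 0]
    - [0, [2, 0, 0], 0]
    - [0, [3, 0, 0], 0]
    - [0, [4, 0, 0], 0]
    - [0, [5, 0, 0], 0]

```text
clock: 11.0
ee_pos: [0.491, -0.1003, 0.035]
eef_rot: [2.295, 2.145, -0.0]
contact_force: [-0.3, -0.5, -0.1]
opening: 0.004
grip_force: 0.0
```

```bash
python3 - <<'E'
from h import *
from cell import cams,arm
s=arm.get_state();print(s["contact_force"],s["moment"],s["ee_pos"],s["clock"])
sc=cams.capture("scene")["color"];o=pickle.load(open("c0.pkl","rb"))["scene"]["color"]
np.set_printoptions(linewidth=200)
for k in(o,sc):print(cv2.cvtColor(k,cv2.COLOR_RGB2GRAY)[197:224,344:370])
E
```

```text
[-0.32297437 -0.4910388  -0.08674336] [-0.08355268 -0.13419503 -0.06990779] [ 0.49097341 -0.10027668  0.03501941] 11.0
[[153 149 151 151 151 152 149 149 151 151 152 155 153 152 152 137 135 132 134 134 135 133 135 134 135 135]
 [151 151 153 149 150 151 154 154 152 154 155 154 152 150 136 136 134 136 135 134 133 131 137 135 133 137]
 [148 152 149 151 149 151 152 151 152 152 153 155 149 136 131 135 135 136 136 135 133 133 136 133 134 133]
 [150 149 151 151 150 151 149 151 151 153 151 152 149 138 135 135 132 134 132 133 135 136 137 136 135 139]
 [150 148 150 149 150 152 149 151 151 150 150 149 149 136 137 133 136 134 134 138 135 137 136 137 136 135]
 [149 149 150 150 151 150 148 150 146 133 149 150 135 136 135 135 135 135 135 137 134 132 134 136 136 136]
 [147 148 149 149 148 149 150 152 146 129 158 170 157 147 134 111 134 135 133 134 132 136 137 133 136 133]
 [150 148 146 148 148 146 148 147 143 109 103 106 119 143 165 154 145 136 115 135 134 137 136 134 130 135]
 [151 153 148 150 150 147 149 147 141  98  95 100  99  99  99 106 134 154 111 135 134 135 134 133 133 134]
 [155 154 151 150 
[... 4098 characters left out ...]
  89  70  83  93  97  74  58  64  61  63  85 108 117 119]
 [199 202 199 154 114 106 106  90  89  89  93  88  79  63  65  67  66  66  62  60  63  84 103 116 117 117]
 [201 200 156 112 106 106 104  89  91  92  90  75  66  61  64  61  63  61  59  63  85 108 116 117 116 117]
 [198 157 113 105 107 109 104  89  91  91  81  82  62  63  61  65  62  64  65  77  91  99 105 119 117 118]
 [155 113 112 115 112 108 102  93  87  79  85  84  90  84  82  62  63  63  76  88  86 102 118 118 117 117]
 [115 108 112 111 110 108 101  92  81  82  92  90  85  85  82  67  62  78  88  87  93 108 107 105 107 116]
 [107 110 114 116 115 114 104  76  84  87  89  91  86  81  64  67  75  85  89  89 106 104 105 104 104 104]]
```

The scene pixels show the plate hasn't moved although the TCP reads past it, so the fingertip's real height is in doubt. I'll back off and locate the tip in the clear.

>>> send_rows:
  moves:
    - [0, [-15, 0, 0], 0]
    - [0, [-30, 0, 0], 0]
    - [0, [-45, 0, 0], 0]
    - [0, [-60, 0, 0], 0]
    - [0, [-70, 0, 0], 0]

```text
clock: 11.55
ee_pos: [0.486, -0.1721, 0.035]
eef_rot: [2.297, 2.143, -0.0]
contact_force: [0.2, 0.5, -0.4]
opening: 0.005
grip_force: 0.0
```

```bash
python3 - <<'E'
from h import *
from cell import cams,arm
s=arm.get_state();k=cams.capture("scene");pickle.dump(k,open("s6.pkl","wb"))
print(s["ee_pos"],s["contact_force"],"tcp px",proj(k,s["ee_pos"]),"tcp+27mm",proj(k,s["ee_pos"]+[0,0,.027]))
np.set_printoptions(linewidth=200)
print(cv2.cvtColor(k["color"],cv2.COLOR_RGB2GRAY)[188:216,346:376])
w=wrist();pickle.dump(w,open("w6.pkl","wb"))
print(cv2.cvtColor(w["color"],cv2.COLOR_RGB2GRAY)[100:250:3,321-40:321+41:4])
E
```

```text
[ 0.48604996 -0.1720965   0.03499241] [ 0.21204579  0.47194132 -0.35753446] tcp px [363.83104602 203.73411992] tcp+27mm [364.31039035 196.93894795]
[[169 169 171 170 170 169 171 171 169 169 170 171 165 167 168 153  49  45  48  49  43  49  83 164 169 171 169 166 167 166]
 [169 168 165 169 170 173 172 169 172 172 170 167 167 166 168 157  45  44  47  45  44  51  90 166 165 168 166 167 165 168]
 [167 165 168 168 168 171 172 169 170 171 171 167 168 168 169 157  46  46  45  44  39  49  94 167 168 168 166 167 166 167]
 [165 165 166 167 165 169 168 168 167 166 167 169 165 166 167 155  49  41  43  45  44  80 163 170 167 164 167 166 164 166]
 [169 167 168 166 169 167 167 167 166 168 167 166 170 168 168 156  64  47  48  49  47  84 168 168 169 164 168 167 166 167]
 [165 168 166 168 168 168 167 168 172 168 169 167 168 170 168 159  89  48  48  51  61 110 165 166 164 166 166 169 166 168]
 [167 167 169 169 167 167 167 167 169 170 167 165 165 165 168 161  92  44  49  58 111 163 165 165 166 169 170 169 165 165]
 [171 168 166 169 170 169 166 168 167 167 165 168 167 166 167 164 126  92  58 108 162 166 1
[... 1984 characters left out ...]
99  98  96 101]
 [151 151 150 151 152 148 124 107 103  97  94 105 106 105 106  93  87  93 108  91  90  88  88  87  90  88  90  93 104 112]
 [179 160 153 151 141 141 122 104  95  89  89  95 106 106 104  90  87  92  91  89  82  84  77  85  86  86  90  91 104 105]
 [195 192 189 175 152 137 115  93  88  89  92  93 107 105 107 113  89  90  88  82  83  65  80  87  90  87  91 102 102 102]
 [193 195 196 191 147 106  90  85  91  89  88  95 107 108 101  89  85  86  83  80  61  82 131  88  90  88 103 107 105 103]]
[[136 125 124 ... 124 127 130]
 [126 122 124 ... 123 125 128]
 [125 126 122 ... 125 123 126]
 ...
 [ 95  97  94 ...  91  91 129]
 [ 60  63  59 ...  61  56  86]
 [  8  13  15 ...  19  13  10]]
```

In the clear the tip images at (363.5,195.5), while the reported TCP projects to (363.8,203.7). The shut tips are therefore about 30 mm higher than the TCP reading, and they passed just over the plate (63 mm). I'll back off a little, go 21 mm lower, which is still above the rail either way, and approach again.

>>> send_rows:
  moves:
    - [0, [-4, 0, 5], 0]
    - [0, [-4, 0, 10], 0]
    - [0, [-4, 0, 15], 0]
    - [0, [-4, 0, 19], 0]
    - [0, [-4, 0, 21], 0]

```text
clock: 12.15
ee_pos: [0.4858, -0.1738, 0.0134]
eef_rot: [-2.294, -2.145, 0.0]
contact_force: [0.4, 0.1, -0.2]
opening: 0.006
grip_force: 0.0
```

>>> send_rows:
  moves:
    - [0, [5, 0, 0], 0]
    - [0, [10, 0, 0], 0]
    - [0, [15, 0, 0], 0]
    - [0, [20, 0, 0], 0]
    - [0, [25, 0, 0], 0]

```text
clock: 12.65
ee_pos: [0.4877, -0.1487, 0.0142]
eef_rot: [2.295, 2.145, 0.0]
contact_force: [0.2, -0.5, 0.4]
opening: 0.004
grip_force: 0.0
```

>>> send_rows:
  moves:
    - [0, [3, 0, 0], 0]
    - [0, [6, 0, 0], 0]
    - [0, [9, 0, 0], 0]
    - [0, [12, 0, 0], 0]
    - [0, [15, 0, 0], 0]

```text
clock: 13.15
ee_pos: [0.4887, -0.1341, 0.014]
eef_rot: [2.295, 2.145, -0.0]
contact_force: [-0.1, -0.5, 0.0]
opening: 0.007
grip_force: 0.0
```

>>> send_rows:
  moves:
    - [0, [2, 0, 0], 0]
    - [0, [4, 0, 0], 0]
    - [0, [6, 0, 0], 0]
    - [0, [8, 0, 0], 0]
    - [0, [10, 0, 0], 0]

```text
clock: 13.65
ee_pos: [0.4894, -0.1243, 0.014]
eef_rot: [2.295, 2.145, -0.0]
contact_force: [-0.6, -2.5, -0.9]
opening: 0.005
grip_force: 1.4
```

Contact: 2.5 N, the wedge's friction. I'll push steadily at 20 mm/s.

>>> send_rows:
  moves:
    - [0, [2, 0, 0], 0]
    - [0, [4, 0, 0], 0]
    - [0, [6, 0, 0], 0]
    - [0, [8, 0, 0], 0]
    - [0, [10, 0, 0], 0]

```text
clock: 14.15
ee_pos: [0.4901, -0.1142, 0.014]
eef_rot: [2.295, 2.145, 0.0]
contact_force: [-0.2, -2.4, -0.2]
opening: 0.009
grip_force: 1.4
```

>>> send_rows:
  moves:
    - [0, [2, 0, 0], 0]
    - [0, [4, 0, 0], 0]
    - [0, [6, 0, 0], 0]
    - [0, [8, 0, 0], 0]
    - [0, [10, 0, 0], 0]

```text
clock: 14.65
ee_pos: [0.4908, -0.1044, 0.014]
eef_rot: [2.295, 2.145, -0.0]
contact_force: [-0.9, -5.8, -0.5]
opening: 0.003
grip_force: 3.0
```

>>> send_rows:
  moves:
    - [0, [2, 0, 0], 0]
    - [0, [4, 0, 0], 0]
    - [0, [6, 0, 0], 0]
    - [0, [8, 0, 0], 0]
    - [0, [10, 0, 0], 0]

```text
clock: 15.15
ee_pos: [0.4915, -0.0947, 0.014]
eef_rot: [2.295, 2.145, -0.0]
contact_force: [-0.5, -9.0, -1.2]
opening: 0.001
grip_force: 4.4
```

>>> send_rows:
  moves:
    - [0, [2, 0, 0], 0]
    - [0, [4, 0, 0], 0]
    - [0, [6, 0, 0], 0]
    - [0, [8, 0, 0], 0]
    - [0, [10, 0, 0], 0]

```text
clock: 15.65
ee_pos: [0.4922, -0.0856, 0.014]
eef_rot: [2.294, 2.144, -0.001]
contact_force: [-1.9, -15.0, -1.9]
opening: 0.002
grip_force: 7.2
```

>>> send_rows:
  moves:
    - [0, [2, 0, 0], 0]
    - [0, [4, 0, 0], 0]
    - [0, [6, 0, 0], 0]
    - [0, [8, 0, 0], 0]
    - [0, [10, 0, 0], 0]

```text
clock: 16.15
ee_pos: [0.493, -0.0747, 0.014]
eef_rot: [2.295, 2.145, -0.0]
contact_force: [-0.3, -7.5, -1.3]
opening: 0.004
grip_force: 3.2
```

>>> send_rows:
  moves:
    - [0, [2, 0, 0], 0]
    - [0, [4, 0, 0], 0]
    - [0, [6, 0, 0], 0]
    - [0, [8, 0, 0], 0]
    - [0, [10, 0, 0], 0]

```text
clock: 16.65
ee_pos: [0.4936, -0.0643, 0.014]
eef_rot: [2.295, 2.145, 0.0]
contact_force: [1.6, -3.2, -1.9]
opening: 0.005
grip_force: 1.8
```

Past the catch (peak 15 N), and now on the flat. About 11 mm to the stop, so I'll go slower.

>>> send_rows:
  moves:
    - [0, [1.5, 0, 0], 0]
    - [0, [3, 0, 0], 0]
    - [0, [4.5, 0, 0], 0]
    - [0, [6, 0, 0], 0]
    - [0, [7, 0, 0], 0]

```text
clock: 17.15
ee_pos: [0.494, -0.059, 0.0141]
eef_rot: [2.292, 2.145, -0.002]
contact_force: [-2.8, -27.9, -1.1]
opening: 0.005
grip_force: 13.8
```

>>> send_rows:
  moves:
    - [0, [1, 0, 0], 0]
    - [0, [2, 0, 0], 0]
    - [0, [3, 0, 0], 0]
    - [0, [4, 0, 0], 0]
    - [0, [5, 0, 0], 0]

```text
clock: 17.65
ee_pos: [0.4942, -0.0583, 0.0143]
eef_rot: [2.288, 2.145, -0.007]
contact_force: [-11.1, -70.5, -0.3]
opening: 0.005
grip_force: 36.0
```

The stop is reached: TCP at 102 mm from the axis, which is 92 mm plus the finger's half width. I'll back off and check.

>>> send_rows:
  moves:
    - [0, [-3, 0, 0], 0]
    - [0, [-6, 0, 0], 0]
    - [0, [-12, 0, 0], 0]
    - [0, [-25, 0, 0], 0]
    - [0, [-45, 0, 0], 0]

```text
clock: 18.15
ee_pos: [0.4908, -0.0973, 0.0139]
eef_rot: [-2.293, -2.146, 0.0]
contact_force: [-0.2, -0.3, -0.6]
opening: 0.005
grip_force: 0.0
```

>>> send_rows:
  moves:
    - [0, [-30, 0, 0], 0]
    - [0, [-60, 0, 0], 0]
    - [0, [-80, 0, -40], 0]
    - [0, [-80, 0, -80], 0]
    - [0, [-80, 0, -120], 0]

```text
clock: 18.65
ee_pos: [0.485, -0.1779, 0.1352]
eef_rot: [-2.295, -2.143, 0.001]
contact_force: [-0.1, -0.6, -1.6]
opening: 0.005
grip_force: 0.0
```

```bash
python3 - <<'E'
from h import *
from cell import cams,arm
k=cams.capture("scene");o=pickle.load(open("c0.pkl","rb"))["scene"];print(arm.get_state()["contact_force"],arm.get_state()["ee_pos"])
np.set_printoptions(linewidth=220)
C=np.array([.501,.045,0]);e=np.array([-.0663,-.9978,0])
print("plate top at stop",proj(k,C+e*.092+[0,0,.063]),"grip top home/lift",proj(k,C+[0,0,.144]),proj(k,C+[0,0,.155]),"start",proj(k,C+[0,0,.156]))
print(cv2.cvtColor(k["color"],cv2.COLOR_RGB2GRAY)[190:228:1,322:366:1])
E
```

```text
[ 0.84114537 -0.42075118  6.20748985] [ 0.48738869 -0.17865115  0.14116189]
plate top at stop [347.21291301 212.67037484] grip top home/lift [333.96781372 202.92934553] [334.06937486 199.70649144] start [334.07865005 199.41216048]
[[168 170 166 ... 167 172 170]
 [159 167 168 ... 168 166 168]
 [167 167 168 ... 167 167 164]
 ...
 [138 138 136 ... 152 153 153]
 [136 136 139 ... 153 154 155]
 [137 135 138 ... 153 152 154]]
```

```bash
python3 - <<'E'
from h import *
from cell import cams,arm
k=cams.capture("scene");g=lambda a:cv2.cvtColor(a,cv2.COLOR_RGB2GRAY)
print(arm.get_state()["contact_force"])
s6=pickle.load(open("s6.pkl","rb"));o=pickle.load(open("c0.pkl","rb"))["scene"]
for n,a in(("start",o),("home",s6),("now",k)):
    G=g(a["color"]);print(n)
    for r in range(194,222):print(r,*G[r,326:362])
# bystanders moved?
for n,(u,v) in dict(beaker=(290,303),vial=(228,270),dropper=(374,174),purple=(291,228)).items():
    D=np.abs(g(o["color"]).astype(float)-g(k["color"]))[v-18:v+18,u-14:u+14];print(n,D.mean().round(1),D.max())
E
```

```text
[ 0.68475724 -1.09144552 -0.88776081]
start
194 148 149 150 147 148 149 148 152 151 150 149 151 150 150 150 150 152 152 150 152 152 151 151 151 152 150 150 150 148 150 150 150 150 150 150 150
195 147 148 148 150 149 148 150 151 151 152 152 147 149 149 150 148 150 152 152 150 152 152 149 148 152 149 151 151 146 151 151 149 152 150 151 148
196 150 152 150 148 149 149 146 144 152 166 152 151 146 147 149 149 152 150 151 151 152 154 152 154 153 149 149 151 152 152 152 150 150 146 133 135
197 148 147 150 151 151 149 139 101 126 128 102 146 150 149 150 151 150 150 153 149 151 151 151 152 149 149 151 151 152 155 153 152 152 137 135 132
198 148 148 152 152 151 152 142 100 103 97 111 152 150 151 150 151 149 148 151 151 153 149 150 151 154 154 152 154 155 154 152 150 136 136 134 136
199 148 144 129 159 158 148 135 103 106 104 91 119 154 158 162 151 150 152 148 152 149 151 149 151 152 151 152 152 153 155 149 136 131 135 135 136
200 149 146 138 168 166 169 167 159 92 116 142 154 157 157 160 150 148 149 150 149 151 151 150 151 149 151 151 153 151 152 149 138 135 135 132 134
201 153 147 127 102 103
[... 9888 characters left out ...]
 98 98 100 99 89 84 110 108 124 186 195 200 198 194 152 114 106 91 87 88 89 89 89 88 89 89 89 83
218 199 198 169 89 91 98 102 97 98 100 99 97 93 95 110 128 180 194 197 199 197 153 112 106 106 92 89 87 91 90 92 89 90 90 90 88
219 200 200 200 194 150 103 102 102 98 95 99 106 102 124 183 179 184 199 198 195 153 113 109 103 104 94 76 90 91 88 92 88 89 90 90 86
220 199 199 200 200 196 183 182 182 186 185 181 180 180 181 185 197 197 201 194 153 111 107 107 104 102 85 93 88 88 93 89 88 89 89 83 64
221 201 201 202 204 201 200 202 201 203 200 196 198 199 196 195 199 200 196 153 113 106 108 107 107 104 88 88 91 87 91 89 91 91 81 67 61
beaker 17.0 24.0
vial 15.8 26.0
dropper 20.2 134.0
purple 11.4 23.0
```

The arbor stub is back up about 4 px, roughly 11 mm above home. The wedge plate's top shows at about (347,212), as predicted for the stop. The beaker and vial are unchanged, and the arm never went near the dropper. Handing in.

```bash
python3 -c "
from cell import arm
print(arm.job_done())"
```

```text
the job is handed in; nothing more can be done
None
```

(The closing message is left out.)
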